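Ready the hopper dispenser: empty canister on the pad, gate drawn to the pointer

TASK

Get the hopper dispenser ready: of the two look-alike canisters find the empty one by its weight and stand it upright in the middle of the round catch pad beside the chute, and have the full one standing where it stood. Only then pull the stiff slide gate out by its black fin until the gate's index arm is level with the pointer on the side rail, without drawing it past the pointer or shifting the pointer. Leave the flask and the petri dish undisturbed.

Things in the scene. Friction and masses are not known exactly. Their poses are not given: they have to be found in the camera images.
- dispenser: fixed bench dispenser; origin on the bench under the hopper axis; front (-x) towards the robot, yaw up to 0.22 either way. Base plate x -90..+100, y -210..+90, 8 mm thick. Round steel hopper: cone, radius 30 at height 196 to 75 at 250, then straight; lid knob top 396. Slide gate below it in guide rails (x -170..+80, y +/-43, top 194 mm). Column behind
- pad_top (a point): centre of the top of the round catch pad (76 mm diameter, top 11 mm above the bench) at dispenser x 0, y -150 mm; axes as the dispenser. The chute, 56 mm wide, slopes down from under the hopper towards it and ends at dispenser y -114 mm, its floor 124 mm and its side walls 136 mm above the bench there, rising 0.38 mm per mm towards the hopper
- gate (a joint): how far the slide gate is drawn out towards the dispenser's front (-x), m: 0 shut, end stop at 0.090; starts 0 to 0.010. It moves stiffly (sliding friction of about 11 to 17 N, no spring) and stays where it is left
- pointer (a joint): position of the pointer on the side rail, m: the gate opening at which index arm and pointer are level (0.030 to 0.060). It is held by friction only and must not be shifted
- gate_fin (a point): grip point on the upright black fin at the gate's front end, 18 mm below its top; fin 12 mm thick (dispenser y), 18 mm wide (x), top 248 mm above the bench. Gate shut, it stands 14 mm in front of the hopper's wall, which blocks the gripper's body from straight above: tilt the tool 30 to 45 degrees, fingers pointing forward and down. Grip with 40 N or more to be safe from slipping
- gate_index (a point): top of the outer end of the gate's index arm, a 6 mm wide flat steel bar at the fin's foot that runs 58 mm to the +y side, 198 mm above the bench; axes as the dispenser, moves with the gate
- pointer_tip (a point): top of the pointer's steel tongue (5 mm wide in x), 198 mm above the bench, beside the index arm's path on the +y side; axes as the dispenser. Gate and pointer are level when gate_index and pointer_tip have the same dispenser x; the pointer lies further out (-x) at the start
- canister_1: white round plastic canister, 56 mm diameter, 96 mm tall, dished lid with a small dark fill hole; origin: centre of its underside, z up. Two that look exactly alike stand on the bench right of the dispenser: one is empty (100 to 140 g), the other filled (450 to 650 g); which is which can only be felt by lifting
- canister_2: white round plastic canister, 56 mm diameter, 96 mm tall, dished lid with a small dark fill hole; origin: centre of its underside, z up. Two that look exactly alike stand on the bench right of the dispenser: one is empty (100 to 140 g), the other filled (450 to 650 g); which is which can only be felt by lifting
- analyser: fixed instrument with a sloping screen, right of the canisters, x -112 to +80 mm, 168 mm wide (y), 222 mm high at its front; origin: centre of its underside. The gripper starts close to it: move away to the left before turning the wrist
- flask: conical glass flask, 66 mm wide, 94 mm tall, a bystander. Origin: centre of its underside
- petri: round petri dish, 62 mm wide, 15 mm high, a bystander left of the dispenser. Origin: centre of its underside
Mind the look-alikes: they are no part of the job. What is shaped like the canister_1 but blue or turquoise is not meant.

How it is judged:
By the outcome, as a careful person would: the job done as asked, in the order asked, and still so for the second after the job is handed in, with the robot touching nothing.
It also fails if it takes over 64 s, if anything falls off the work surface, if the arm or the gripper's body presses on something with over 40 N, if the wrist force passes 120 N, or if a joint passes its speed limit or range.

ROBOT

A 7-joint arm with a two-finger parallel gripper is mounted at the origin on a cart in front of the work surface, level with it; the furniture and walls round the work are solid. World frame = base frame: x ahead of the robot, y to its left, z up, the work surface at z = 0. Lengths are in m, angles in rad, forces in N, time in s.
With the tool pointing down it reaches from about 0.375 to 0.925 m from the base axis. Payload 3.1 kg.
Tool frame: the origin (TCP) lies at the very end of the fingers, on their centre line; the grasp point (between the pads) lies 19 mm behind it; z points along the fingers, y is the line along which they close (so a half turn about z gives the same grasp; the last joint's range is limited). The gripper opens to 85 mm and grips with 20 to 120 N. Pads are 22 mm wide; open, the fingers measure 114 mm over their backs; the gripper's body (76 mm by 85 mm) begins 54 mm behind the grasp point. The pads swing forward as they close: fully open they stand 13 mm farther back than shut.
Start: joints at [1.188, 0.383, 0.044, 1.598, -0.018, 1.161, -0.05], TCP at [0.183, -0.624, 0.231] pointing down, gripper open.
Joint ranges: [-2.61, 2.61], [-0.41, 2.15], [-1.48, 1.57], [0, 2.5], [-1.57, 4.71], [0.05, 1.97], [-2.85, 2.85]. Speed limits (rad/s): [2.79, 2.79, 3.14, 3.14, 3.14, 3.14, 3.14].

INTERFACE

Orientations are given as a unit quaternion [w, x, y, z].
In Python, from workcell import observe, read_camera, get_calibration, workorder gives the robot as it stands.
- The arm moves only by the shell command python3 -m handwheel 'ROWS' [OPENING]. ROWS is JSON, a list of rows, each an object of numbers: "x", "y", "z": the shift along the tool's x, y, z scaled (see below); "ax", "ay", "az": the turn, a rotation vector about the tool's x, y, z scaled (see below). In form: [{"x": .., "y": .., "z": .., "ax": .., "ay": .., "az": ..}, ...]. A call has 1 to 5 rows; each row is the pose to reach, as a shift and turn from the pose commanded when the call began, along the tool's axes at that moment; what a row does not reach only later rows make up. The controller multiplies each number of a shift by 0.12 m and each number of a turn by 90 degrees. A row lasts 1/12 s, in which the tool goes at most 41.7 mm and 7.16 degrees, less where a joint would pass 70% of its speed; a pose out of reach is approached as far as the arm can. A call with a number of a shift or a turn outside -1 to 1 is refused whole. A call with a gripper value outside its range is refused whole. OPENING is the closure, from -1 (fully open) to 1 (shut), set as the call begins (- or left out, the last holds). The fingers move at their own pace and stop on an object; the grip force is fixed at half the most. Time passes only in rows, so rows that repeat a pose let the fingers close. It gives the time, the measured TCP pose, the force, the opening and the grip force at its end, in the units of the state.
- observe(): the state, without advancing time (a new reading comes with each control period).
- read_camera(name): name is "scene" or "side" or "wrist"; returns (picture, depth): 420x560x3 uint8, red, green, blue; 420x560 float32, m along the optical axis (not along the pixel's ray), 0 where there is no reading.
- get_calibration(name): a dict with "K" (3x3 intrinsics, pixels), "pose" (4x4, takes a point from camera to world coordinates). Camera axes: x right, y down, z forward; pixel columns grow to the right and rows downward; lengths in m; the calibration is good to about 2 mm. The wrist camera is an equidistant fisheye: a pixel r from the principal point sees the ray r / f radians off the axis. A picture is of the moment at which its call begins: read the wrist's pose just before it. get_calibration takes no time and is no camera call; for the wrist camera it gives the pose at the moment of the call.
- workorder.job_done(): hands the job in; it is judged then, once.
The state is a dict: "t": time; "joint_pos": joint angles; "joint_vel": joint speeds; "effort": joint torques, N m; "eef_pos": TCP position; "orientation": TCP orientation; "wrist_force": force on the tool from outside, world axes, zero at the start; "moment": the same for the moment, N m; "finger_gap": finger opening in m; "finger_force": force on a finger pad.
Only numpy, scipy, OpenCV 4.12 (cv2) and the standard library are available. Lean on these libraries where they do the work, as an engineer would, in place of code of your own. Each camera call takes 0.05 s, during which the arm holds its last target. There are 200 camera calls.

## Working session

There is one attempt and no reset: what is moved stays moved. The work goes in short steps, Python scripts to look and compute and a shell command to move; the robot and the scene stay as the last step left them, time stands still between calls to the robot, and variables do not carry over. Pictures are saved under pics/ and viewed, at most 10 in all, crops included, and the job is handed in when it is done.

```bash
mkdir -p pics; ls; cat > h.py <<'E'
import numpy as np, cv2, json
from workcell import observe, read_camera, get_calibration, workorder
from scipy.spatial.transform import Rotation as R
def save(n,f):
    im,d=read_camera(n); c=get_calibration(n)
    cv2.imwrite(f'pics/{f}.png',im[:,:,::-1]); np.savez(f'pics/{f}.npz',im=im,d=d,K=c['K'],pose=c['pose']); return im,d
def pts(f):
    z=np.load(f'pics/{f}.npz'); d=z['d'];K=z['K'];v,u=np.mgrid[:d.shape[0],:d.shape[1]]
    P=np.stack([(u-K[0,2])/K[0,0]*d,(v-K[1,2])/K[1,1]*d,d],-1)@z['pose'][:3,:3].T+z['pose'][:3,3]
    P[d<=0]=np.nan; return z['im'],P
def rot():
    w,x,y,z=observe()['orientation']; return R.from_quat([x,y,z,w])
E
python3 - <<'E'
from h import *
print({k:np.round(v,3) for k,v in observe().items()})
print(rot().as_matrix().round(3))
a,_=save('scene','s0'); b,_=save('side','d0')
for n in('scene','side'): print(get_calibration(n))
E
```

```text
pics
{'t': np.float64(0.0), 'joint_pos': array([ 1.188,  0.384,  0.044,  1.6  , -0.018,  1.161, -0.05 ]), 'joint_vel': array([-0.001, -0.   , -0.   ,  0.001, -0.   , -0.001,  0.   ]), 'effort': array([ 0.0000e+00, -4.3346e+01,  1.0250e+00, -2.4951e+01,  1.1000e-02,
        1.1000e-02,  0.0000e+00]), 'eef_pos': array([ 0.182, -0.623,  0.23 ]), 'orientation': array([-0.001,  0.99 ,  0.142, -0.   ]), 'wrist_force': array([-0.137,  1.103,  0.131]), 'moment': array([-0.04 ,  0.017, -0.019]), 'finger_force': np.float64(0.0), 'finger_gap': np.float64(0.085)}
[[ 0.96   0.281 -0.001]
 [ 0.281 -0.96   0.002]
 [-0.    -0.003 -1.   ]]
{'K': array([[462.96942131,   0.        , 283.5035176 ],
       [  0.        , 462.96942131, 219.28632956],
       [  0.        ,   0.        ,   1.        ]]), 'pose': array([[-0.8451093 , -0.45712021,  0.27718476,  0.17191901],
       [-0.53457993,  0.7189141 , -0.44428236,  0.6031499 ],
       [ 0.00381842, -0.52364456, -0.85192828,  1.42550094],
       [ 0.        ,  0.        ,  0.        ,  1.        ]])}
{'K': array([[426.61083831,   0.        , 280.58192032],
       [  0.        , 426.61083831, 206.7177876 ],
       [  0.        ,   0.        ,   1.        ]]), 'pose': array([[ 0.34506471, -0.52840969,  0.77570196, -0.57233713],
       [-0.93832685, -0.17506359,  0.29815341, -0.50187274],
       [-0.02174998, -0.8307442 , -0.55622927,  0.97449167],
       [ 0.        ,  0.        ,  0.        ,  1.        ]])}
```

View pics/s0.png

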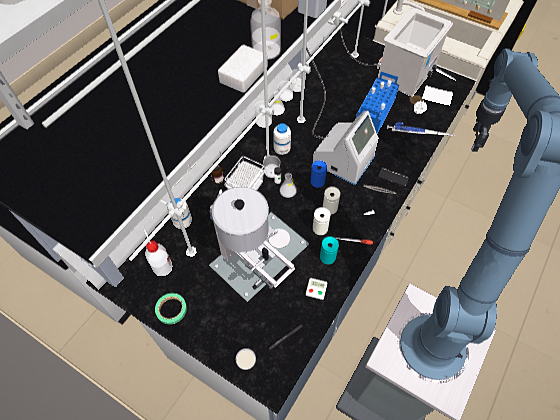

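View pics/d0.png

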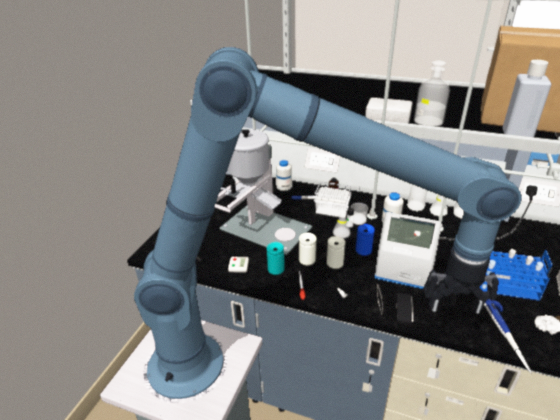

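The scene picture shows the hopper (240,215), pad (279,239), teal canister (329,250), white canister (321,220), greyish-white canister (331,200), blue canister (318,174), flask (289,185), dish (245,358) and analyser (347,150). The canisters meant are the two whites. I'll confirm in a crop and measure.

```bash
python3 - <<'E'
from h import *
im,P=pts('s0'); im2,P2=pts('d0')
for n,(u,v) in dict(w1=(321,211),w2=(331,191),teal=(329,240),blue=(318,165),pad=(279,239),flask=(289,178),dish=(245,358),knob=(239,204),fin=(265,252)).items(): print(n,P[v,u].round(3))
for n,(u,v) in dict(w1=(308,237),w2=(336,241),teal=(276,247),pad=(286,235)).items(): print('side',n,P2[v,u].round(3))
# lids: z 85..100
from scipy.ndimage import label
for nm,PP in(('scene',P),('side',P2)):
    m=(abs(PP[...,2]-.093)<.008)&(PP[...,1]<.15)&(PP[...,1]>-.6)&(PP[...,0]<.9)&(PP[...,0]>.2)
    l,k=label(m)
    for i in range(1,k+1):
        q=PP[l==i]
        if len(q)>40: print(nm,len(q),((q.min(0)+q.max(0))/2).round(3),(q.max(0)-q.min(0)).round(3))
# hopper upper rim axis
    m=(abs(PP[...,2]-.3)<.03)&(abs(PP[...,0]-.6)<.25)&(abs(PP[...,1])<.3)
    q=PP[m]; A=np.c_[2*q[:,:2],np.ones(len(q))]
    if len(q)>20:
        s=np.linalg.lstsq(A,(q[:,:2]**2).sum(1),rcond=None)[0]; print(nm,'hop',len(q),s[:2],np.sqrt(s[2]+s[0]**2+s[1]**2))
c1=cv2.resize(im[150:310,190:370],None,fx=4,fy=3.75,interpolation=cv2.INTER_CUBIC)
cv2.imwrite('pics/c1.png',c1[:,:,::-1])
E
```

```text
w1 [ 0.516 -0.191  0.089]
w2 [ 0.528 -0.283  0.088]
teal [ 0.437 -0.107  0.089]
blue [ 0.626 -0.36   0.086]
pad [ 0.605 -0.061  0.003]
flask [ 0.692 -0.266  0.067]
dish [0.467 0.345 0.012]
knob [0.632 0.09  0.396]
fin [0.541 0.11  0.247]
side w1 [ 0.517 -0.179  0.091]
side w2 [ 0.529 -0.272  0.089]
side teal [ 0.437 -0.094  0.088]
side pad [ 0.601 -0.069  0.011]
scene 252 [ 0.581 -0.491  0.093] [0.18  0.169 0.016]
scene 67 [ 0.816 -0.405  0.093] [0.063 0.046 0.016]
scene 149 [ 0.618 -0.353  0.092] [0.055 0.057 0.014]
scene 163 [ 0.52  -0.274  0.092] [0.054 0.061 0.014]
scene 173 [ 0.505 -0.177  0.093] [0.053 0.056 0.016]
scene 196 [ 0.426 -0.093  0.092] [0.055 0.058 0.013]
scene hop 1160 [0.73685382 0.0069813 ] 0.19053425258244297
side 67 [ 0.8   -0.418  0.093] [0.035 0.067 0.016]
side 163 [ 0.618 -0.353  0.093] [0.066 0.056 0.015]
side 176 [ 0.505 -0.179  0.092] [0.057 0.055 0.014]
side 184 [ 0.518 -0.274  0.093] [0.059 0.056 0.015]
side 188 [ 0.427 -0.094  0.093] [0.058 0.054 0.016]
side 214 [ 0.493 -0.497  0.093] [0.012 0.164 0.016]
side hop 771 [0.71338856 0.08805688] 0.13939466101728346
```

View pics/c1.png

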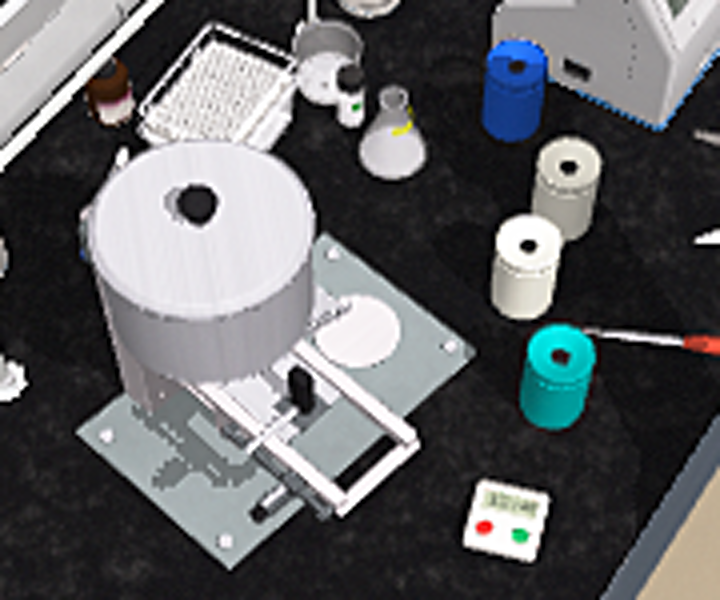

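Two whites at crop (527,265) and (567,190) fit: same shape, dished lid with a hole, and white (the far one is just shaded). Teal (560,375) and blue (515,90) are the decoys. Now I'll work out the dispenser pose.

```bash
cat >> h.py <<'E'
def go(p,Rm,pr=1):
    "shift & turn units from the current pose to TCP p, rot Rm"
    s=observe(); r=rot(); d=r.inv().apply(np.array(p)-s['eef_pos'])/.12
    w=(r.inv()*R.from_matrix(Rm)).as_rotvec()/(np.pi/2)
    print('shift',d.round(3),'turn',w.round(3))
def ray(f,u,v,z):
    q=np.load(f'pics/{f}.npz');K=q['K'];T=q['pose'];d=T[:3,:3]@[(u-K[0,2])/K[0,0],(v-K[1,2])/K[1,1],1]
    return T[:3,3]+d*(z-T[2,3])/d[2]
E
python3 - <<'E'
from h import *
C=[(475,352),(230,568),(78,432),(325,235)]; D=np.array([(-.09,-.21),(-.09,.09),(.1,.09),(.1,-.21)])
W=np.array([ray('s0',189.6+x/4,149.6+y/3.75,.008)[:2] for x,y in C]); print(W.round(3))
a=D-D.mean(0); b=W-W.mean(0)
th=np.arctan2((a[:,0]*b[:,1]-a[:,1]*b[:,0]).sum(),(a*b).sum()); c,s=np.cos(th),np.sin(th); Q=np.array([[c,-s],[s,c]])
o=W.mean(0)-Q@D.mean(0); print('yaw',th,'o',o,'res',(W-(D@Q.T+o)).round(4).tolist())
for f in('s0','d0'):
    im,P=pts(f); p=o+Q@[0,-.15]
    m=(np.hypot(P[...,0]-p[0],P[...,1]-p[1])<.055)&(im.min(-1)>200)&(P[...,2]<.03)
    q=P[m]; print(f,'pad pred',p,'meas',((q.min(0)+q.max(0))/2).round(3),(q.max(0)-q.min(0)).round(3),len(q))
    m=(abs(P[...,2]-.247)<.006)&(im.max(-1)<70)&(abs(P[...,0]-.54)<.1)&(abs(P[...,1]-.1)<.1)
    q=P[m]; print('fin',len(q),q.mean(0), 'disp',Q.T@(q[:,:2].mean(0)-o))
    m=(P[...,2]>.375)&(np.hypot(P[...,0]-o[0],P[...,1]-o[1])<.06);q=P[m];print('knob',len(q),q.mean(0))
E
```

```text
[[ 0.507 -0.099]
 [ 0.566  0.19 ]
 [ 0.749  0.152]
 [ 0.688 -0.137]]
yaw -0.20545151444023882 o [0.63496604 0.08638553] res [[0.0032, 0.0019], [0.0011, -0.0027], [-0.0022, -0.002], [-0.0022, 0.0029]]
s0 pad pred [ 0.60436466 -0.06045982] meas [ 0.603 -0.06   0.009] [0.069 0.083 0.02 ] 288
fin 20 [0.54570263 0.10464908 0.24514109] disp [-0.09111204 -0.00033111]
knob 82 [0.63566586 0.08666167 0.39087826]
d0 pad pred [ 0.60436466 -0.06045982] meas [ 0.607 -0.061  0.013] [0.079 0.076 0.01 ] 208
fin 13 [0.54173485 0.1028325  0.24645472] disp [-0.09462577 -0.00291895]
knob 48 [0.63141281 0.08154636 0.38914553]
```

```bash
cat >> h.py <<'E'
th=-.205; O=np.array([.635,.086,0]); ex=np.array([np.cos(th),np.sin(th),0]); ey=np.array([-np.sin(th),np.cos(th),0]); k=np.array([0,0,1.])
def can(deg=15):
    t=np.radians(deg); z=np.sin(t)*ey-np.cos(t)*k; return np.c_[np.cross(ex,z),ex,z]
def grasp(p,Rm): go(np.array(p)+.019*Rm[:,2],Rm)
E
python3 -c "
from h import *
go([.34,-.36,.231],rot().as_matrix())"
```

```text
shift [ 1.876 -1.734 -0.004] turn [ 0. -0. -0.]
```

```bash
python3 -m handwheel '[{"x":0.2,"y":-0.25},{"x":0.45,"y":-0.5},{"x":0.65,"y":-0.7},{"x":0.85,"y":-0.85},{"x":0.95,"y":-0.9}]' -1
python3 -m handwheel '[{"x":0.2,"y":-0.25},{"x":0.45,"y":-0.5},{"x":0.65,"y":-0.7},{"x":0.85,"y":-0.8},{"x":0.95,"y":-0.85}]'
python3 -c "
from h import *
print(observe()['joint_pos'].round(2))
grasp([.48,-.20,.17],can())"
```

```text
[ 1.19  0.38  0.04  1.6  -0.02  1.16 -0.05]
shift [ 3.39  -2.72   0.659] turn [ 0.089  0.149 -0.684]validation failed for argument at $[0]...
validation failed for argument at $[0]...
```

```bash
python3 -m handwheel '[{"x":0.2,"y":-0.25,"z":0,"ax":0,"ay":0,"az":0},{"x":0.45,"y":-0.5,"z":0,"ax":0,"ay":0,"az":0},{"x":0.65,"y":-0.7,"z":0,"ax":0,"ay":0,"az":0},{"x":0.85,"y":-0.85,"z":0,"ax":0,"ay":0,"az":0},{"x":0.95,"y":-0.9,"z":0,"ax":0,"ay":0,"az":0}]' -1 &&
python3 -m handwheel '[{"x":0.2,"y":-0.25,"z":0,"ax":0,"ay":0,"az":0},{"x":0.45,"y":-0.5,"z":0,"ax":0,"ay":0,"az":0},{"x":0.65,"y":-0.7,"z":0,"ax":0,"ay":0,"az":0},{"x":0.85,"y":-0.8,"z":0,"ax":0,"ay":0,"az":0},{"x":0.95,"y":-0.85,"z":0,"ax":0,"ay":0,"az":0}]'
python3 -c "
from h import *
print(observe()['joint_pos'].round(2))
grasp([.48,-.20,.17],can())"
```

```text
t: 0.52
eef_pos: [0.2647, -0.483, 0.2305]
orientation: [-0.002, 0.989, 0.145, 0.001]
wrist_force: [-0.7, 0.2, 0.1]
finger_gap: 0.0856
finger_force: 0.0
t: 0.93
eef_pos: [0.345, -0.3538, 0.2309]
orientation: [-0.001, 0.989, 0.145, 0.0]
wrist_force: [-0.6, -0.4, 0.0]
finger_gap: 0.0853
finger_force: 0.0
[ 0.86  0.1  -0.16  1.96  0.01  1.09 -0.58]
shift [ 1.464 -0.94   0.664] turn [ 0.089  0.149 -0.68 ]
```

```bash
python3 -m handwheel '[{"x":0.15,"y":-0.1,"z":0,"ax":0.01,"ay":0.02,"az":-0.075},{"x":0.3,"y":-0.2,"z":0.05,"ax":0.02,"ay":0.03,"az":-0.15},{"x":0.45,"y":-0.3,"z":0.1,"ax":0.03,"ay":0.045,"az":-0.22},{"x":0.6,"y":-0.4,"z":0.15,"ax":0.04,"ay":0.06,"az":-0.29},{"x":0.7,"y":-0.45,"z":0.2,"ax":0.05,"ay":0.08,"az":-0.36}]'
python3 -c "
from h import *
print(observe()['joint_pos'].round(2))
grasp([.505,-.178,.17],can())"
```

```text
t: 1.35
eef_pos: [0.4093, -0.2796, 0.2068]
orientation: [-0.048, 0.906, 0.416, 0.057]
wrist_force: [-0.2, 0.2, -0.0]
finger_gap: 0.0854
finger_force: 0.0
[ 0.84  0.15 -0.25  1.96 -0.13  1.06 -0.05]
shift [1.12  0.055 0.625] turn [ 0.04   0.067 -0.318]
```

```bash
python3 -m handwheel '[{"x":0.2,"y":0.01,"z":0.1,"ax":0.01,"ay":0.015,"az":-0.07},{"x":0.45,"y":0.02,"z":0.2,"ax":0.02,"ay":0.03,"az":-0.14},{"x":0.7,"y":0.03,"z":0.3,"ax":0.03,"ay":0.045,"az":-0.21},{"x":0.9,"y":0.04,"z":0.4,"ax":0.035,"ay":0.06,"az":-0.27},{"x":1,"y":0.05,"z":0.5,"ax":0.04,"ay":0.067,"az":-0.318}]'
python3 - <<'E'
from h import *
grasp([.505,-.178,.078],can())
im,d=save('wrist','w1'); print(get_calibration('wrist'))
E
```

```text
t: 1.77
eef_pos: [0.4966, -0.1864, 0.1643]
orientation: [-0.082, 0.77, 0.625, 0.101]
wrist_force: [0.2, 0.4, -0.0]
finger_gap: 0.0856
finger_force: 0.0
shift [-0.106  0.054  0.874] turn [ 0.001  0.    -0.001]
{'K': array([[325.1922621 ,   0.        , 279.48817163],
       [  0.        , 325.1922621 , 213.273445  ],
       [  0.        ,   0.        ,   1.        ]]), 'pose': array([[ 0.97975108, -0.19997337, -0.00992381,  0.5047209 ],
       [-0.20020771, -0.97902636, -0.03773931, -0.14925318],
       [-0.00216881,  0.03896195, -0.99923834,  0.31968044],
       [ 0.        ,  0.        ,  0.        ,  1.        ]])}
```

View pics/w1.png

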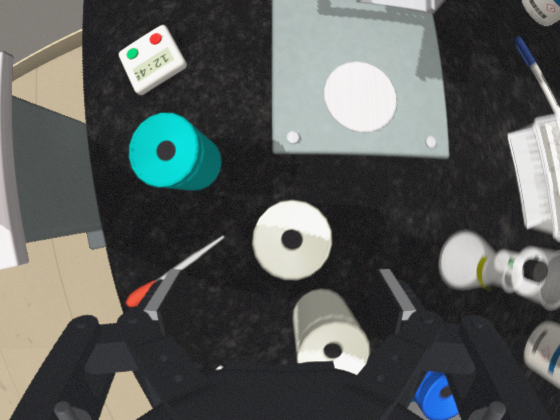

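The wrist picture shows A's hole at (291,240), B's at (333,350) and the pad centre at (360,97). The teal one (166,150) is clear of the fingers.

```bash
cat >> h.py <<'E'
def fish(f,u,v,z):
    q=np.load(f'pics/{f}.npz');K=q['K'];T=q['pose'];x=np.array([u-K[0,2],v-K[1,2]]);r=np.hypot(*x);a=r/K[0,0]
    d=T[:3,:3]@np.r_[x/r*np.sin(a),np.cos(a)]; return T[:3,3]+d*(z-T[2,3])/d[2]
E
python3 - <<'E'
from h import *
print(fish('w1',291,239.5,.092),fish('w1',333,350,.092),fish('w1',360,97,.011))
grasp([.505,-.178,.078],can())
E
```

```text
[ 0.50670474 -0.17759601  0.092     ] [ 0.52162906 -0.26870292  0.092     ] [ 0.60376266 -0.06308752  0.011     ]
shift [-0.119  0.06   0.852] turn [-0.002 -0.001  0.001]
```

```bash
python3 -m handwheel '[{"x":0,"y":0.06,"z":0.2,"ax":0,"ay":0,"az":0},{"x":-0.05,"y":0.065,"z":0.4,"ax":0,"ay":0,"az":0},{"x":-0.1,"y":0.065,"z":0.6,"ax":0,"ay":0,"az":0},{"x":-0.12,"y":0.065,"z":0.77,"ax":0,"ay":0,"az":0},{"x":-0.12,"y":0.065,"z":0.85,"ax":0,"ay":0,"az":0}]' && python3 -m handwheel '[{"x":0,"y":0,"z":0,"ax":0,"ay":0,"az":0},{"x":0,"y":0,"z":0,"ax":0,"ay":0,"az":0},{"x":0,"y":0,"z":0,"ax":0,"ay":0,"az":0},{"x":0,"y":0,"z":0,"ax":0,"ay":0,"az":0},{"x":0,"y":0,"z":0,"ax":0,"ay":0,"az":0}]' 1
 python3 -m handwheel '[{"x":0,"y":0,"z":0,"ax":0,"ay":0,"az":0},{"x":0,"y":0,"z":0,"ax":0,"ay":0,"az":0},{"x":0,"y":0,"z":0,"ax":0,"ay":0,"az":0},{"x":0,"y":0,"z":0,"ax":0,"ay":0,"az":0},{"x":0,"y":0,"z":0,"ax":0,"ay":0,"az":0}]'
```

```text
t: 2.23
eef_pos: [0.5019, -0.1789, 0.0591]
orientation: [-0.084, 0.773, 0.621, 0.099]
wrist_force: [0.3, 1.3, -0.2]
finger_gap: 0.0854
finger_force: 0.0
t: 2.65
eef_pos: [0.5063, -0.1804, 0.0638]
orientation: [-0.08, 0.773, 0.622, 0.101]
wrist_force: [0.5, -0.2, 0.5]
finger_gap: 0.0544
finger_force: 64.4
t: 3.07
eef_pos: [0.5063, -0.1803, 0.0637]
orientation: [-0.08, 0.773, 0.622, 0.101]
wrist_force: [0.5, -1.7, 5.6]
finger_gap: 0.0546
finger_force: 64.9
```

```bash
python3 -m handwheel '[{"x":0,"y":0,"z":0,"ax":0,"ay":0,"az":0},{"x":0,"y":0,"z":0,"ax":0,"ay":0,"az":0},{"x":0.03,"y":0,"z":0,"ax":0,"ay":0,"az":0},{"x":0.06,"y":0,"z":0.02,"ax":0,"ay":0,"az":0},{"x":0.06,"y":0,"z":0.02,"ax":0,"ay":0,"az":0}]' -0.2 
python3 -c "
from h import *
grasp([.506,-.178,.078],can())"
```

```text
t: 3.48
eef_pos: [0.5068, -0.1771, 0.0639]
orientation: [-0.078, 0.773, 0.622, 0.098]
wrist_force: [-3.2, -8.6, 13.0]
finger_gap: 0.0547
finger_force: 66.3
shift [ 0.022 -0.005  0.042] turn [ 0.003  0.006 -0.007]
```

```bash
python3 -m handwheel '[{"x":0,"y":0,"z":0,"ax":0,"ay":0,"az":0},{"x":0,"y":0,"z":0,"ax":0,"ay":0,"az":0},{"x":0,"y":0,"z":0,"ax":0,"ay":0,"az":0},{"x":0,"y":0,"z":0,"ax":0,"ay":0,"az":0}]' -1 
python3 - <<'E'
from h import *
print(np.round(observe()['joint_pos'],2))
grasp([.506,-.178,.078],can())
im,d=save('side','d1')
P=pts('d1')[1]
m=(abs(P[...,2]-.093)<.008)&(np.hypot(P[...,0]-.506,P[...,1]+.178)<.04)
q=P[m];print(len(q),((q.min(0)+q.max(0))/2).round(3),(q.max(0)-q.min(0)).round(3))
cv2.imwrite('pics/d1c.png',cv2.resize(im[180:300,240:400],None,fx=4,fy=4)[:,:,::-1])
E
```

```text
t: 3.82
eef_pos: [0.5055, -0.1703, 0.0609]
orientation: [-0.083, 0.772, 0.622, 0.1]
wrist_force: [-0.9, -0.4, 0.2]
finger_gap: 0.0854
finger_force: 0.0
[ 0.72  0.46 -0.37  1.95 -0.13  0.81  0.25]
shift [-0.023  0.018  0.005] turn [-0.001  0.001 -0.006]
80 [ 0.512 -0.188  0.092] [0.065 0.033 0.014]
```

View pics/d1c.png

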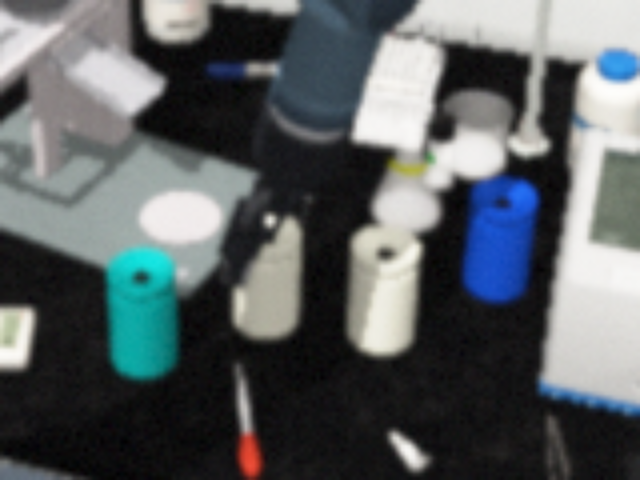

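Canister A still stands upright between the open fingers at crop (268,275), and B is at (384,290). Now I'll grip and lift to weigh.

```bash
python3 -m handwheel '[{"x":0,"y":0,"z":0,"ax":0,"ay":0,"az":0},{"x":0,"y":0,"z":0,"ax":0,"ay":0,"az":0},{"x":0,"y":0,"z":0,"ax":0,"ay":0,"az":0},{"x":0,"y":0,"z":0,"ax":0,"ay":0,"az":0},{"x":0,"y":0,"z":0,"ax":0,"ay":0,"az":0}]' 1 && python3 -m handwheel '[{"x":0.02,"y":0,"z":-0.08,"ax":0,"ay":0,"az":0},{"x":0.05,"y":0,"z":-0.2,"ax":0,"ay":0,"az":0},{"x":0.07,"y":0,"z":-0.27,"ax":0,"ay":0,"az":0},{"x":0.07,"y":0,"z":-0.27,"ax":0,"ay":0,"az":0},{"x":0.07,"y":0,"z":-0.27,"ax":0,"ay":0,"az":0}]'; python3 -m handwheel '[{"x":0,"y":0,"z":0,"ax":0,"ay":0,"az":0},{"x":0,"y":0,"z":0,"ax":0,"ay":0,"az":0},{"x":0,"y":0,"z":0,"ax":0,"ay":0,"az":0}]'; python3 -c "
from h import *
print(observe()['joint_pos'].round(2),observe()['wrist_force'],observe()['moment'])
print('start',(observe()['eef_pos']))
grasp(np.r_[.604,-.0605,0]+[0,0,.165],can())"
```

```text
t: 4.28
eef_pos: [0.5075, -0.1721, 0.0621]
orientation: [-0.081, 0.772, 0.622, 0.101]
wrist_force: [1.6, -0.4, 0.2]
finger_gap: 0.0543
finger_force: 63.6
t: 4.7
eef_pos: [0.5059, -0.1724, 0.0952]
orientation: [-0.081, 0.772, 0.622, 0.1]
wrist_force: [-0.4, -0.9, -6.4]
finger_gap: 0.0552
finger_force: 64.8
t: 4.95
eef_pos: [0.5055, -0.1719, 0.0943]
orientation: [-0.082, 0.772, 0.622, 0.1]
wrist_force: [0.7, -0.4, -5.3]
finger_gap: 0.0546
finger_force: 64.8
[ 0.73  0.41 -0.38  1.94 -0.14  0.87  0.25] [ 0.71896974 -0.35495326 -5.30639473] [-0.60805431  0.06134831  0.03148185]
start [ 0.50554564 -0.1718871   0.09431589]
shift [ 1.197  0.602 -0.136] turn [-0.     0.002 -0.006]
```

A weighs 5.3 N, so it is the full one. I'll put it back, 3 mm toward -y to undo the regrip drag.

```bash
python3 -m handwheel '[{"x":-0.04,"y":0,"z":0.08,"ax":0,"ay":0,"az":0},{"x":-0.07,"y":0,"z":0.17,"ax":0,"ay":0,"az":0},{"x":-0.085,"y":0,"z":0.23,"ax":0,"ay":0,"az":0},{"x":-0.095,"y":0,"z":0.25,"ax":0,"ay":0,"az":0},{"x":-0.095,"y":0,"z":0.265,"ax":0,"ay":0,"az":0}]' && python3 -m handwheel '[{"x":0,"y":0,"z":0,"ax":0,"ay":0,"az":0},{"x":0,"y":0,"z":0.01,"ax":0,"ay":0,"az":0},{"x":0,"y":0,"z":0.01,"ax":0,"ay":0,"az":0}]'; python3 -m handwheel '[{"x":0,"y":0,"z":0,"ax":0,"ay":0,"az":0},{"x":0,"y":0,"z":0,"ax":0,"ay":0,"az":0},{"x":0,"y":0,"z":0,"ax":0,"ay":0,"az":0},{"x":0,"y":0,"z":0,"ax":0,"ay":0,"az":0}]' -1 && python3 -m handwheel '[{"x":0.02,"y":0,"z":-0.1,"ax":0,"ay":0,"az":0},{"x":0.06,"y":0,"z":-0.25,"ax":0,"ay":0,"az":0},{"x":0.1,"y":0,"z":-0.45,"ax":0,"ay":0,"az":0},{"x":0.15,"y":0,"z":-0.65,"ax":0,"ay":0,"az":0},{"x":0.17,"y":0,"z":-0.7,"ax":0,"ay":0,"az":0}]'; python3 - <<'E'
from h import *
grasp([.52,-.273,.165],can()); grasp([.52,-.273,.078],can())
im,d=save('side','d2')
for f in('d0','d2'):
    P=pts(f)[1]
    m=(abs(P[...,2]-.093)<.008)&(np.hypot(P[...,0]-.506,P[...,1]+.178)<.045)
    q=P[m];print(len(q),((q.min(0)+q.max(0))/2).round(4),(q.max(0)-q.min(0)).round(3))
    m=(P[...,2]<.06)&(P[...,2]>.02)&(np.hypot(P[...,0]-.506,P[...,1]+.178)<.045)
    q=P[m];print('body',len(q),((q.min(0)+q.max(0))/2).round(4),(q.max(0)-q.min(0)).round(3))
E
```

```text
t: 5.37
eef_pos: [0.5044, -0.1749, 0.0619]
orientation: [-0.084, 0.773, 0.622, 0.099]
wrist_force: [-6.6, -1.4, 14.4]
finger_gap: 0.0549
finger_force: 66.8
t: 5.62
eef_pos: [0.5043, -0.1748, 0.0619]
orientation: [-0.084, 0.772, 0.622, 0.099]
wrist_force: [-7.2, -1.2, 10.1]
finger_gap: 0.0546
finger_force: 66.6
t: 5.95
eef_pos: [0.5067, -0.1747, 0.0607]
orientation: [-0.081, 0.772, 0.622, 0.101]
wrist_force: [-0.6, -0.6, 0.3]
finger_gap: 0.0855
finger_force: 0.0
t: 6.37
eef_pos: [0.5087, -0.1777, 0.1517]
orientation: [-0.078, 0.772, 0.622, 0.102]
wrist_force: [-0.4, -0.6, 0.8]
finger_gap: 0.0853
finger_force: 0.0
shift [-0.702  0.261 -0.139] turn [ 0.006  0.003 -0.005]
shift [-0.886  0.256  0.562] turn [ 0.006  0.003 -0.005]
176 [ 0.5053 -0.1794  0.0922] [0.057 0.055 0.014]
body 151 [ 0.4969 -0.1801  0.0399] [0.042 0.053 0.04 ]
179 [ 0.5038 -0.1793  0.093 ] [0.061 0.054 0.016]
body 144 [ 0.4879 -0.1815  0.0398] [0.033 0.051 0.039]
```

```bash
python3 -m handwheel '[{"x":-0.2,"y":0.08,"z":-0.04,"ax":0,"ay":0,"az":0},{"x":-0.45,"y":0.16,"z":-0.09,"ax":0,"ay":0,"az":0},{"x":-0.63,"y":0.24,"z":-0.13,"ax":0,"ay":0,"az":0},{"x":-0.7,"y":0.26,"z":-0.14,"ax":0,"ay":0,"az":0},{"x":-0.7,"y":0.26,"z":-0.14,"ax":0,"ay":0,"az":0}]'; python3 - <<'E'
from h import *
grasp([.52,-.273,.078],can())
save('wrist','w2')
im,d=save('side','d3')
P=pts('d3')[1]
m=(abs(P[...,2]-.093)<.008)&(np.hypot(P[...,0]-.52,P[...,1]+.273)<.045)
q=P[m];print(len(q),((q.min(0)+q.max(0))/2).round(4),(q.max(0)-q.min(0)).round(3))
E
```

```text
t: 6.83
eef_pos: [0.5168, -0.2698, 0.1403]
orientation: [-0.081, 0.774, 0.62, 0.1]
wrist_force: [-1.4, 0.7, 0.6]
finger_gap: 0.0857
finger_force: 0.0
shift [-0.152  0.033  0.655] turn [ 0.001  0.002 -0.009]
184 [ 0.5192 -0.2738  0.0928] [0.06  0.056 0.015]
```

View pics/w2.png

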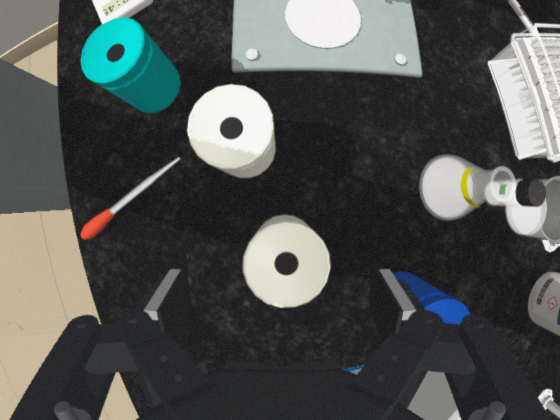

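The wrist picture shows B's hole at (286,263) between the fingers. The blue canister (440,295) and the flask (450,185) are clear. I'll descend and grip.

```bash
python3 -c "
from h import *
print(fish('w2',286,262.5,.092))"; python3 -m handwheel '[{"x":-0.02,"y":0.03,"z":0.1,"ax":0,"ay":0,"az":0},{"x":-0.07,"y":0.03,"z":0.3,"ax":0,"ay":0,"az":0},{"x":-0.12,"y":0.03,"z":0.5,"ax":0,"ay":0,"az":0},{"x":-0.15,"y":0.03,"z":0.62,"ax":0,"ay":0,"az":0},{"x":-0.15,"y":0.03,"z":0.65,"ax":0,"ay":0,"az":0}]' && python3 -m handwheel '[{"x":0,"y":0,"z":0,"ax":0,"ay":0,"az":0},{"x":0,"y":0,"z":0,"ax":0,"ay":0,"az":0}]';python3 -c "
from h import *
grasp([.52,-.273,.078],can())"
```

```text
[ 0.52076725 -0.27163047  0.092     ]
t: 7.35
eef_pos: [0.5192, -0.2608, 0.0575]
orientation: [-0.085, 0.771, 0.623, 0.099]
wrist_force: [-1.2, 0.3, -0.3]
finger_gap: 0.0853
finger_force: 0.0
t: 7.52
eef_pos: [0.5224, -0.2634, 0.0618]
orientation: [-0.082, 0.772, 0.623, 0.1]
wrist_force: [0.4, -0.3, 0.2]
finger_gap: 0.0853
finger_force: 0.0
shift [-0.044 -0.003  0.007] turn [ 0.001  0.001 -0.005]
```

```bash
python3 -m handwheel '[{"x":-0.03,"y":0,"z":0,"ax":0,"ay":0,"az":0},{"x":-0.03,"y":0,"z":0,"ax":0,"ay":0,"az":0}]' && python3 -m handwheel '[{"x":0,"y":0,"z":0,"ax":0,"ay":0,"az":0},{"x":0,"y":0,"z":0,"ax":0,"ay":0,"az":0},{"x":0,"y":0,"z":0,"ax":0,"ay":0,"az":0},{"x":0,"y":0,"z":0,"ax":0,"ay":0,"az":0},{"x":0,"y":0,"z":0,"ax":0,"ay":0,"az":0}]' 1 && python3 -m handwheel '[{"x":0.02,"y":0,"z":-0.08,"ax":0,"ay":0,"az":0},{"x":0.05,"y":0,"z":-0.2,"ax":0,"ay":0,"az":0},{"x":0.07,"y":0,"z":-0.27,"ax":0,"ay":0,"az":0},{"x":0.07,"y":0,"z":-0.27,"ax":0,"ay":0,"az":0},{"x":0.07,"y":0,"z":-0.27,"ax":0,"ay":0,"az":0}]'; python3 -c "
from h import *
print(observe()['joint_pos'].round(2),observe()['wrist_force'],observe()['moment'])
grasp([.52,-.19,.205],can());grasp([.604,-.0615,.20],can())"
```

```text
t: 7.68
eef_pos: [0.522, -0.2695, 0.0619]
orientation: [-0.08, 0.772, 0.622, 0.1]
wrist_force: [0.5, -0.5, -0.5]
finger_gap: 0.0854
finger_force: 0.0
t: 8.1
eef_pos: [0.5219, -0.269, 0.0616]
orientation: [-0.08, 0.772, 0.622, 0.1]
wrist_force: [0.4, -0.8, 5.1]
finger_gap: 0.0548
finger_force: 63.6
t: 8.52
eef_pos: [0.5213, -0.2685, 0.0945]
orientation: [-0.081, 0.772, 0.622, 0.1]
wrist_force: [0.4, 0.9, -1.3]
finger_gap: 0.0544
finger_force: 63.4
[ 0.8   0.5  -0.33  1.78 -0.11  0.95  0.36] [ 0.41254977  0.86097981 -1.32757867] [-0.3422325   0.05600929 -0.00847955]
shift [ 0.852 -0.15  -0.569] turn [ 0.001  0.002 -0.006]
shift [ 1.997  0.306 -0.224] turn [ 0.001  0.002 -0.006]
```

B weighs 1.3 N, so it is the empty one. I'll carry it over A's height to a waypoint just short of the pad.

```bash
python3 -m handwheel '[{"x":0.05,"y":0,"z":-0.2,"ax":0,"ay":0,"az":0},{"x":0.12,"y":0,"z":-0.45,"ax":0,"ay":0,"az":0},{"x":0.25,"y":0,"z":-0.65,"ax":0,"ay":0,"az":0},{"x":0.5,"y":0,"z":-0.72,"ax":0,"ay":0,"az":0},{"x":0.75,"y":0.05,"z":-0.72,"ax":0,"ay":0,"az":0}]' && python3 -m handwheel '[{"x":0.25,"y":0.05,"z":0.07,"ax":0,"ay":0,"az":0},{"x":0.5,"y":0.1,"z":0.15,"ax":0,"ay":0,"az":0},{"x":0.7,"y":0.15,"z":0.22,"ax":0,"ay":0,"az":0},{"x":0.8,"y":0.2,"z":0.25,"ax":0,"ay":0,"az":0},{"x":0.85,"y":0.25,"z":0.28,"ax":0,"ay":0,"az":0}]'; python3 -c "
from h import *
print(observe()['joint_pos'].round(2),observe()['wrist_force'])
p=np.r_[.604,-.061,0]
grasp(p-.03*ey+.11*k,can());grasp(p+.11*k,can())"
```

```text
t: 8.93
eef_pos: [0.5407, -0.2091, 0.2026]
orientation: [-0.079, 0.774, 0.62, 0.1]
wrist_force: [0.4, -0.3, -1.9]
finger_gap: 0.0547
finger_force: 63.6
t: 9.35
eef_pos: [0.5932, -0.1046, 0.1936]
orientation: [-0.082, 0.771, 0.624, 0.1]
wrist_force: [0.3, 0.2, -0.6]
finger_gap: 0.0547
finger_force: 63.6
[ 0.59  0.38 -0.42  1.74 -0.12  1.06  0.04] [ 0.30959007  0.24544923 -0.5963888 ]
shift [-0.058  0.016  0.864] turn [-0.001  0.001 -0.004]
shift [0.183 0.014 0.928] turn [-0.001  0.001 -0.004]
```

```bash
python3 -m handwheel '[{"x":-0.01,"y":0,"z":0.15,"ax":0,"ay":0,"az":0},{"x":-0.03,"y":0,"z":0.4,"ax":0,"ay":0,"az":0},{"x":-0.05,"y":0.01,"z":0.65,"ax":0,"ay":0,"az":0},{"x":-0.055,"y":0.015,"z":0.82,"ax":0,"ay":0,"az":0},{"x":-0.055,"y":0.015,"z":0.86,"ax":0,"ay":0,"az":0}]'; python3 -m handwheel '[{"x":0.0,"y":0,"z":0.0,"ax":0,"ay":0,"az":0},{"x":0.1,"y":0,"z":0.025,"ax":0,"ay":0,"az":0},{"x":0.2,"y":0,"z":0.05,"ax":0,"ay":0,"az":0},{"x":0.24,"y":0,"z":0.065,"ax":0,"ay":0,"az":0},{"x":0.24,"y":0,"z":0.065,"ax":0,"ay":0,"az":0}]';  python3 - <<'E'
from h import *
p=np.r_[.604,-.061,0]
grasp(p+.091*k,can()); s=observe(); print(s['wrist_force'], s['eef_pos']-.019*rot().as_matrix()[:,2])
a,_=save('side','d4'); b,_=save('scene','s4')
A=cv2.resize(a[190:290,230:330],(560,560)); cv2.imwrite('pics/m4.png',A[:,:,::-1])
for f in('d4','s4'):
    P=pts(f)[1]
    for lo,hi in((.095,.13),(.03,.08)):
        m=(P[...,2]>lo)&(P[...,2]<hi)&(np.hypot(P[...,0]-.604,P[...,1]+.061)<.036)
        q=P[m];print(f,len(q),((q.min(0)+q.max(0))/2).round(4),(q.max(0)-q.min(0)).round(3))
E
```

```text
t: 9.77
eef_pos: [0.595, -0.0898, 0.0873]
orientation: [-0.085, 0.773, 0.621, 0.097]
wrist_force: [-0.4, -0.3, -1.8]
finger_gap: 0.0547
finger_force: 63.7
t: 10.18
eef_pos: [0.6069, -0.0559, 0.0946]
orientation: [-0.081, 0.771, 0.624, 0.102]
wrist_force: [0.4, 0.6, -1.2]
finger_gap: 0.0546
finger_force: 63.6
shift [-0.053 -0.015  0.176] turn [ 0.002  0.001 -0.003]
[ 0.40553199  0.58138646 -1.20457249] [ 0.60581682 -0.06065358  0.11300377]
d4 137 [ 0.601  -0.0664  0.1128] [0.065 0.047 0.034]
d4 145 [ 0.5899 -0.0636  0.0567] [0.031 0.052 0.046]
s4 216 [ 0.6049 -0.0591  0.1135] [0.068 0.052 0.033]
s4 93 [ 0.5968 -0.054   0.0553] [0.043 0.044 0.046]
```

View pics/m4.png

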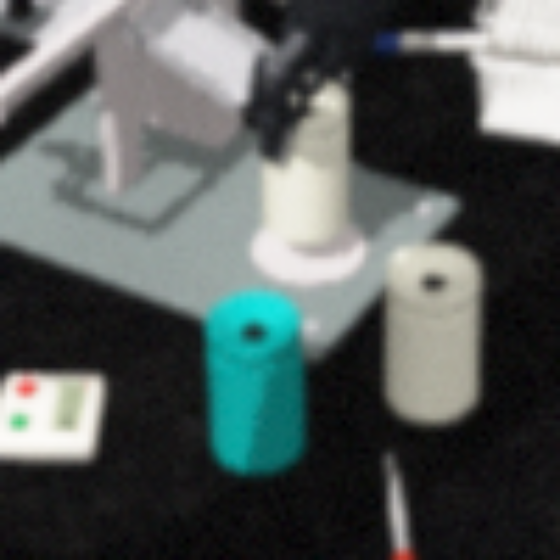

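The canister hangs upright above the pad at (305,200), centred to about 1 mm. I'll lower it straight down 22 mm and release.

```bash
python3 -m handwheel '[{"x":-0.015,"y":0,"z":0.06,"ax":0,"ay":0,"az":0},{"x":-0.028,"y":0,"z":0.11,"ax":0,"ay":0,"az":0},{"x":-0.036,"y":0,"z":0.135,"ax":0,"ay":0,"az":0},{"x":-0.036,"y":0,"z":0.135,"ax":0,"ay":0,"az":0},{"x":-0.036,"y":0,"z":0.135,"ax":0,"ay":0,"az":0}]'; python3 -m handwheel '[{"x":-0.005,"y":0,"z":0.015,"ax":0,"ay":0,"az":0},{"x":-0.01,"y":0,"z":0.03,"ax":0,"ay":0,"az":0},{"x":-0.011,"y":0,"z":0.04,"ax":0,"ay":0,"az":0},{"x":-0.011,"y":0,"z":0.04,"ax":0,"ay":0,"az":0}]'
```

```text
t: 10.7
eef_pos: [0.6046, -0.0601, 0.0749]
orientation: [-0.082, 0.773, 0.622, 0.1]
wrist_force: [0.4, 0.3, -0.2]
finger_gap: 0.0546
finger_force: 63.7
t: 11.03
eef_pos: [0.6057, -0.06, 0.0725]
orientation: [-0.081, 0.772, 0.622, 0.1]
wrist_force: [-3.2, -1.0, 6.9]
finger_gap: 0.0545
finger_force: 64.5
```

```bash
python3 - <<'E'
from h import *
s=observe(); print(s['wrist_force'], s['eef_pos'])
a,_=save('side','d5'); b,_=save('scene','s5')
for f in('d5','s5'):
    im,P=pts(f)
    m=(P[...,2]>.025)&(P[...,2]<.07)&(np.hypot(P[...,0]-.604,P[...,1]+.061)<.036)
    q=P[m];print(f,len(q),((q.min(0)+q.max(0))/2).round(4),(q.max(0)-q.min(0)).round(3))
A=cv2.resize(a[200:260,255:325],(560,480),interpolation=cv2.INTER_CUBIC); B=cv2.resize(b[195:265,250:310],(240*2,560),interpolation=cv2.INTER_CUBIC)[:480]
cv2.imwrite('pics/m5.png',np.hstack([A[:,:400],B[:,:400]])[:,:,::-1])
E
```

```text
[-3.17956818 -1.04749647  6.90235939] [ 0.60565812 -0.05998263  0.07254554]
d5 146 [ 0.5885 -0.0673  0.0477] [0.036 0.052 0.044]
s5 87 [ 0.5982 -0.052   0.0474] [0.047 0.033 0.044]
```

View pics/m5.png

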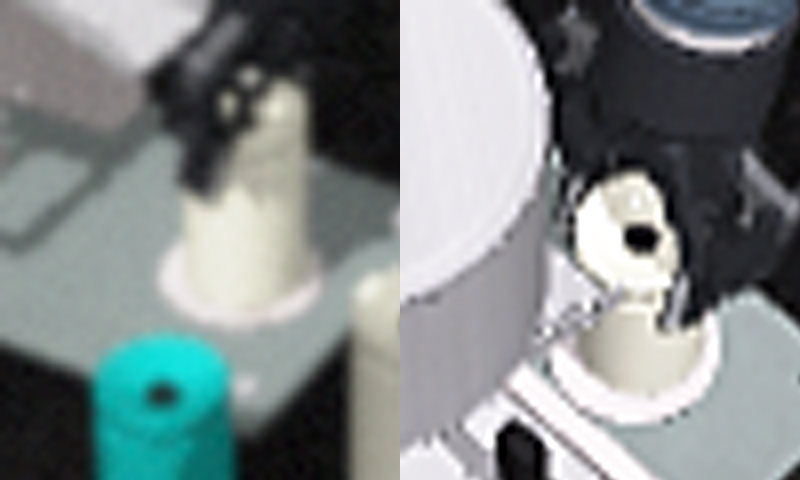

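Left, side view: pad rim margins are about 25 px on the left and 19 px on the right, so it sits 1.5–2.5 mm toward -y. I'll nudge it and release.

```bash
python3 -m handwheel '[{"x":0.005,"y":0,"z":-0.04,"ax":0,"ay":0,"az":0},{"x":0.02,"y":0,"z":-0.04,"ax":0,"ay":0,"az":0},{"x":0.025,"y":0,"z":-0.03,"ax":0,"ay":0,"az":0},{"x":0.02,"y":0,"z":-0.01,"ax":0,"ay":0,"az":0},{"x":0.02,"y":0,"z":-0.01,"ax":0,"ay":0,"az":0}]'; python3 -m handwheel '[{"x":0,"y":0,"z":0,"ax":0,"ay":0,"az":0},{"x":0,"y":0,"z":0,"ax":0,"ay":0,"az":0},{"x":0,"y":0,"z":0,"ax":0,"ay":0,"az":0},{"x":0,"y":0,"z":0,"ax":0,"ay":0,"az":0}]' -1 ;python3 -m handwheel '[{"x":0,"y":0,"z":-0.1,"ax":0,"ay":0,"az":0},{"x":0,"y":0,"z":-0.25,"ax":0,"ay":0,"az":0},{"x":0,"y":0,"z":-0.5,"ax":0,"ay":0,"az":0},{"x":0,"y":0,"z":-0.75,"ax":0,"ay":0,"az":0},{"x":0,"y":0,"z":-1,"ax":0,"ay":0,"az":0}]'; python3 - <<'E'
from h import *
a,_=save('side','d6'); b,_=save('scene','s6')
for f in('d6','s6','d0'):
    im,P=pts(f)
    for c in((.604,-.061),(.506,-.178)):
      z0=.011*(c[0]>.55)
      m=(P[...,2]>.086+z0)&(P[...,2]<.1+z0)&(np.hypot(P[...,0]-c[0],P[...,1]-c[1])<.045)
      q=P[m]
      if len(q): print(f,len(q),((q.min(0)+q.max(0))/2).round(4),(q.max(0)-q.min(0)).round(3))
E
```

```text
t: 11.55
eef_pos: [0.6062, -0.0573, 0.0726]
orientation: [-0.081, 0.772, 0.622, 0.101]
wrist_force: [0.4, -0.6, 0.3]
finger_gap: 0.0549
finger_force: 63.7
t: 11.88
eef_pos: [0.6055, -0.0578, 0.0724]
orientation: [-0.082, 0.772, 0.622, 0.1]
wrist_force: [0.2, -0.2, -0.0]
finger_gap: 0.0857
finger_force: 0.0
t: 12.3
eef_pos: [0.5989, -0.0882, 0.1904]
orientation: [-0.081, 0.772, 0.622, 0.1]
wrist_force: [0.5, -0.1, 0.7]
finger_gap: 0.0856
finger_force: 0.0
d6 140 [ 0.6012 -0.0632  0.1039] [0.06  0.054 0.014]
d6 169 [ 0.5029 -0.1791  0.0928] [0.06  0.055 0.014]
s6 168 [ 0.6033 -0.0619  0.1031] [0.055 0.054 0.012]
s6 166 [ 0.5026 -0.1779  0.0928] [0.054 0.056 0.013]
d0 171 [ 0.5053 -0.1794  0.0928] [0.057 0.055 0.013]
```

The empty canister stands on the pad, within about 2 mm of centre, and the full one is within about 2 mm of its spot. Next is the gate: retreat and turn the tool.

```bash
cat >> h.py <<'E'
def fin(deg=38,s=1):
    t=np.radians(deg); z=np.sin(t)*ex-np.cos(t)*k; y=s*ey; return np.c_[np.cross(y,z),y,z]
E
python3 -c "
from h import *
print(observe()['joint_pos'].round(2))
F=O-.098*ex+.23*k
for s in(1,-1): grasp(F-.09*fin()[:,2]-.03*ex,fin(s=s))
go(np.r_[.46,-.05,.30],rot().as_matrix())"
```

```text
[ 0.56  0.38 -0.42  1.73 -0.12  1.04  0.01]
shift [ 1.624 -1.486 -0.367] turn [-0.203 -0.449 -1.017]
shift [ 1.624 -1.486 -0.367] turn [-0.437  0.198  0.896]
shift [ 0.296 -1.232 -0.835] turn [ 0.  0. -0.]
```

```bash
python3 -m handwheel '[{"x":0.05,"y":-0.1,"z":-0.25,"ax":0,"ay":0,"az":0},{"x":0.1,"y":-0.35,"z":-0.5,"ax":-0.01,"ay":-0.025,"az":-0.06},{"x":0.15,"y":-0.65,"z":-0.65,"ax":-0.02,"ay":-0.05,"az":-0.12},{"x":0.2,"y":-0.9,"z":-0.75,"ax":-0.035,"ay":-0.075,"az":-0.18},{"x":0.25,"y":-1,"z":-0.8,"ax":-0.05,"ay":-0.1,"az":-0.24}]' 0; python3 -c "
from h import *
print(observe()['joint_pos'].round(2))
F=O-.098*ex+.23*k
grasp(F-.09*fin()[:,2]-.03*ex,fin())"
```

```text
t: 12.82
eef_pos: [0.4807, -0.0574, 0.291]
orientation: [0.02, 0.649, 0.757, 0.076]
wrist_force: [-0.6, -0.2, 0.3]
finger_gap: 0.0427
finger_force: 0.0
[ 0.62 -0.04 -0.5   1.97 -0.14  1.09  0.33]
shift [1.479 0.099 0.161] turn [-0.153 -0.352 -0.774]
```

```bash
python3 -m handwheel '[{"x":0.15,"y":0,"z":0.02,"ax":-0.01,"ay":-0.03,"az":-0.07},{"x":0.3,"y":0.02,"z":0.04,"ax":-0.025,"ay":-0.06,"az":-0.14},{"x":0.5,"y":0.04,"z":0.06,"ax":-0.04,"ay":-0.09,"az":-0.21},{"x":0.65,"y":0.06,"z":0.08,"ax":-0.055,"ay":-0.125,"az":-0.28},{"x":0.8,"y":0.08,"z":0.1,"ax":-0.07,"ay":-0.155,"az":-0.345}]'; python3 -c "
from h import *
print(observe()['joint_pos'].round(2))
F=O-.098*ex+.23*k
grasp(F-.09*fin()[:,2]-.03*ex,fin())"
```

```text
t: 13.23
eef_pos: [0.4789, 0.041, 0.2863]
orientation: [0.165, 0.424, 0.89, 0.031]
wrist_force: [0.5, 0.6, 0.1]
finger_gap: 0.0428
finger_force: 0.0
[ 0.47 -0.19 -0.67  2.12  0.04  0.87  0.45]
shift [ 0.569  0.35  -0.085] turn [-0.081 -0.195 -0.429]
```

```bash
python3 -m handwheel '[{"x":0.15,"y":0.08,"z":0,"ax":-0.015,"ay":-0.03,"az":-0.07},{"x":0.3,"y":0.16,"z":-0.02,"ax":-0.03,"ay":-0.065,"az":-0.14},{"x":0.4,"y":0.24,"z":-0.04,"ax":-0.045,"ay":-0.1,"az":-0.21},{"x":0.5,"y":0.3,"z":-0.06,"ax":-0.06,"ay":-0.13,"az":-0.28},{"x":0.56,"y":0.34,"z":-0.08,"ax":-0.07,"ay":-0.16,"az":-0.35}]'; python3 - <<'E'
from h import *
print(observe()['joint_pos'].round(2))
F=O-.098*ex+.23*k
grasp(F-.09*fin()[:,2]-.03*ex,fin())
E
```

```text
t: 13.65
eef_pos: [0.4668, 0.1197, 0.2852]
orientation: [0.299, 0.158, 0.941, -0.019]
wrist_force: [0.1, -0.1, 1.1]
finger_gap: 0.0427
finger_force: 0.0
[ 0.35 -0.32 -0.82  2.26  0.26  0.65  0.57]
shift [-0.001  0.011 -0.006] turn [-0.011 -0.035 -0.078]
```

```bash
python3 -m handwheel '[{"x":0,"y":0.01,"z":0,"ax":-0.01,"ay":-0.035,"az":-0.075},{"x":0,"y":0.01,"z":0,"ax":-0.01,"ay":-0.035,"az":-0.075},{"x":0,"y":0.01,"z":0,"ax":-0.01,"ay":-0.035,"az":-0.075}]'; python3 - <<'E'
from h import *
print(observe()['joint_pos'].round(2))
F=O-.098*ex+.23*k
grasp(F,fin())
im,d=save('wrist','w7'); a,_=save('scene','s7')
A=cv2.resize(im,(640,480))
cv2.imwrite('pics/w7v.png',A[:,:,::-1])
E
```

```text
t: 13.9
eef_pos: [0.467, 0.1183, 0.2846]
orientation: [0.322, 0.104, 0.94, -0.034]
wrist_force: [0.8, -0.9, -0.4]
finger_gap: 0.0423
finger_force: 0.0
[ 0.34 -0.35 -0.82  2.29  0.31  0.6   0.62]
shift [-0.202  0.029  0.891] turn [-0.004 -0.002 -0.009]
```

View pics/w7v.png

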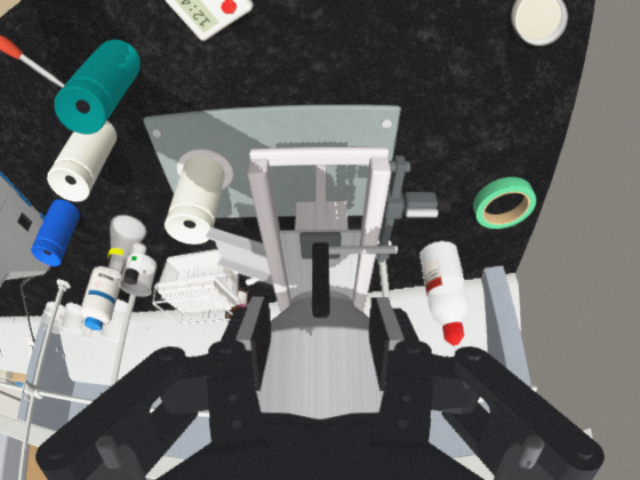

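The wrist picture shows the fin top at about (320,315), the index arm running to (397,250), and the pointer assembly around (385–420,160–240) on the +y rail. I'll measure index and pointer from the wrist depth in the dispenser frame.

```bash
cat >> h.py <<'E'
def wpts(f):
    q=np.load(f'pics/{f}.npz');d=q['d'];K=q['K'];T=q['pose'];v,u=np.mgrid[:d.shape[0],:d.shape[1]]
    x=(u-K[0,2])/K[0,0];y=(v-K[1,2])/K[0,0];r=np.hypot(x,y)+1e-9;t=np.tan(np.minimum(r,1.4))/r
    P=np.stack([x*t*d,y*t*d,d],-1)@T[:3,:3].T+T[:3,3]; P[(d<=0)|(r>1.4)]=np.nan
    P=P-O; return q['im'],np.stack([P@ex,P@ey,P[...,2]],-1)
def grid(D,zlo,zhi,x0,x1,y0,y1,s=.002,u0=0):
    nx=int(round((x1-x0)/s));ny=int(round((y1-y0)/s));G=np.full((nx,ny),-1.)
    q=D[np.isfinite(D[...,0])]; q=q[(q[:,2]>zlo)&(q[:,2]<zhi)&(q[:,0]>x0)&(q[:,0]<x1)&(q[:,1]>y0)&(q[:,1]<y1)]
    for a,b,c in q: G[int((a-x0)/s),int((b-y0)/s)]=max(c,G[int((a-x0)/s),int((b-y0)/s)])
    for i in range(nx): print('%7.1f '%((x0+i*s)*1e3)+' '.join('..' if g<0 else '%02d'%((g*1000)%100) for g in G[i]))
E
python3 - <<'E'
from h import *
im,D=wpts('w7')
grid(D,.18,.215,-.17,-.07,.03,.10,.0025)
m=(D[...,2]>.235)&(D[...,2]<.26)&(abs(D[...,0]+.1)<.03)&(abs(D[...,1])<.02)
q=D[m]; print('fin',len(q),q.min(0),q.max(0),np.median(q,0))
m=(D[...,2]>.205)&(D[...,2]<.235)&(abs(D[...,0]+.1)<.03)&(abs(D[...,1])<.02)
q=D[m]; print('fin',len(q),q.min(0),q.max(0),np.median(q,0))
E
```

```text
-170.0 81 81 81 81 .. .. .. .. .. .. .. .. .. .. .. .. .. .. .. .. .. .. .. .. .. .. .. ..
 -167.5 95 94 94 94 .. 87 89 88 .. .. .. .. .. .. .. .. .. .. .. .. .. .. .. .. .. .. .. ..
 -165.0 95 95 95 95 87 89 89 90 86 86 .. .. .. .. .. .. .. .. .. .. .. .. .. .. .. .. .. ..
 -162.5 95 95 95 95 87 89 89 89 88 87 .. .. .. .. .. .. .. .. .. .. .. .. .. .. .. .. .. ..
 -160.0 95 95 95 95 92 88 89 90 87 86 .. .. .. .. .. .. .. .. .. .. .. .. .. .. .. .. .. ..
 -157.5 95 95 95 95 .. 89 89 89 87 .. .. .. .. .. .. .. .. .. .. .. .. .. .. .. .. .. .. ..
 -155.0 95 95 95 95 93 88 89 89 .. .. .. .. .. .. .. .. .. .. .. .. .. .. .. .. .. .. .. ..
 -152.5 95 94 95 95 .. 89 89 88 87 .. .. .. .. .. .. .. .. .. .. .. .. .. .. .. .. .. .. ..
 -150.0 94 95 95 95 93 88 89 88 .. .. .. .. .. .. .. .. .. .. .. .. .. .. .. .. .. .. .. ..
 -147.5 94 95 94 95 .. 87 89 89 .. .. .. .. .. .. .. .. .. .. .. .. .. .. .. .. .. .. .. ..
 -145.0 95 95 94 95 .. 88 89 88 .. .. .. .. .. .. .. .. .. .. .. .. .. .. .. .. .. .. .. ..
 -142.5 95 95 95 94 .. 88 89 89 .. .. .. .. .. .. .. .. .. .. .. .. .. .. .. .. .. .. .. 
[... 2122 characters left out ...]
82.5 .. .. .. .. .. 89 88 89 .. .. .. .. .. .. .. .. .. .. .. .. .. .. .. .. .. .. .. ..
  -80.0 95 95 94 95 .. 80 .. .. .. .. .. .. .. .. .. .. .. .. .. .. .. .. .. .. .. .. .. ..
  -77.5 95 95 95 95 .. 83 .. .. .. .. .. .. .. .. .. .. .. .. .. .. .. .. .. .. .. .. .. ..
  -75.0 95 95 95 95 93 83 .. .. .. .. .. .. .. .. .. .. .. .. .. .. .. .. .. .. .. .. .. ..
  -72.5 95 95 95 94 93 .. .. .. .. .. .. .. .. .. .. .. .. .. .. .. .. .. .. .. .. .. .. ..
fin 531 [-0.0980425  -0.01724114  0.23504451] [-0.07000414  0.01277949  0.25996303] [-0.09336569 -0.00305421  0.24766808]
fin 489 [-0.09830234 -0.0086      0.20501496] [-0.0925291   0.00314868  0.23480079] [-0.09611954 -0.00294263  0.22051955]
```

```bash
python3 - <<'E'
from h import *
im,D=wpts('w7')
grid(D,.17,.23,-.142,-.116,.036,.082,.0013)
m=(D[...,2]>.1965)&(D[...,2]<.201)&(D[...,1]>.02)&(D[...,1]<.06)&(D[...,0]>-.1)&(D[...,0]<-.08); q=D[m]; print('idx',len(q),np.percentile(q[:,0],[1,5,50,95,99]),q[:,1].max())
A=im[100:240,270:400]; A=cv2.resize(A,None,fx=5.7,fy=4.28,interpolation=cv2.INTER_CUBIC)[:600,:800]
cv2.imwrite('pics/c7.png',A[:,:,::-1])
E
```

```text
Traceback (most recent call last):
  File "h.py", line 38, in grid
    for a,b,c in q: G[int((a-x0)/s),int((b-y0)/s)]=max(c,G[int((a-x0)/s),int((b-y0)/s)])
                                                         ~^^^^^^^^^^^^^^^^^^^^^^^^^^^^^
IndexError: index 35 is out of bounds for axis 1 with size 35
```

```bash
python3 - <<'E'
from h import *
im,D=wpts('w7')
m=(D[...,2]>.1965)&(D[...,2]<.201)&(D[...,1]>.02)&(D[...,1]<.06)&(D[...,0]>-.1)&(D[...,0]<-.08); q=D[m]; print('idx',len(q),np.percentile(q[:,0],[1,5,50,95,99]),q[:,1].max())
A=im[100:240,270:400]; A=cv2.resize(A,None,fx=5.7,fy=4.28,interpolation=cv2.INTER_CUBIC)[:600,:800]
cv2.imwrite('pics/c7.png',A[:,:,::-1])
grid(D,.17,.23,-.142,-.116,.036,.082,.001)
E
```

```text
idx 233 [-0.09144413 -0.09107398 -0.08938831 -0.08570338 -0.08507765] 0.05479354699979967
 -142.0 94 94 94 94 .. .. .. .. 88 88 88 89 88 89 .. .. .. .. .. .. .. .. .. .. .. .. .. .. .. .. .. .. .. .. .. .. .. .. .. .. .. .. .. .. .. ..
 -141.0 94 94 94 .. .. .. .. .. 86 89 88 88 89 88 .. .. .. .. .. .. .. .. .. .. .. .. .. .. .. .. .. .. .. .. .. .. .. .. .. .. .. .. .. .. .. ..
 -140.0 95 94 .. .. .. .. .. .. 89 .. 89 89 .. 88 .. .. .. .. .. .. .. .. .. .. .. .. .. .. .. .. .. .. .. .. .. .. .. .. .. .. .. .. .. .. .. ..
 -139.0 94 94 94 94 .. .. .. .. 88 89 93 .. 88 88 .. .. .. .. .. .. .. .. .. .. .. .. .. .. .. .. .. .. .. .. .. .. .. .. .. .. .. .. .. .. .. ..
 -138.0 94 94 93 .. .. .. 89 .. 91 89 .. 92 91 89 92 .. .. .. .. .. .. .. .. .. .. .. .. .. .. .. .. .. .. .. .. .. .. .. .. .. .. .. .. .. .. ..
 -137.0 95 .. 93 94 .. 92 90 92 94 93 94 94 94 95 94 91 85 .. .. .. 90 .. .. 89 .. 89 .. 91 90 84 .. .. 89 88 89 85 .. .. .. .. .. .. .. .. .. ..
 -136.0 94 93 93 .. .. 92 94 93 89 94 94 94 89 91 95 93 89 .. .. 91 91 93 91 91 92 91 93 87 92 93 91 92 90 89 91 91 91 90 91 90 91 .. 
[... 2085 characters left out ...]
93 .. .. .. .. .. .. .. .. .. .. .. .. .. .. .. .. .. .. .. .. .. .. .. .. .. .. .. .. .. .. .. .. .. .. .. .. .. ..
 -120.0 95 .. .. .. .. .. .. .. .. .. .. .. .. .. .. .. .. .. .. .. .. .. .. .. .. .. .. .. .. .. .. .. .. .. .. .. .. .. .. .. .. .. .. .. .. ..
 -119.0 94 94 94 94 .. .. .. .. .. .. .. .. .. .. .. .. .. .. .. .. .. .. .. .. .. .. .. .. .. .. .. .. .. .. .. .. .. .. .. .. .. .. .. .. .. ..
 -118.0 .. 95 .. .. .. .. .. .. .. .. .. .. .. .. .. .. .. .. .. .. .. .. .. .. .. .. .. .. .. .. .. .. .. .. .. .. .. .. .. .. .. .. .. .. .. ..
 -117.0 95 .. 94 93 .. .. .. .. .. .. .. .. .. .. .. .. .. .. .. .. .. .. .. .. .. .. .. .. .. .. .. .. .. .. .. .. .. .. .. .. .. .. .. .. .. ..
```

View pics/c7.png

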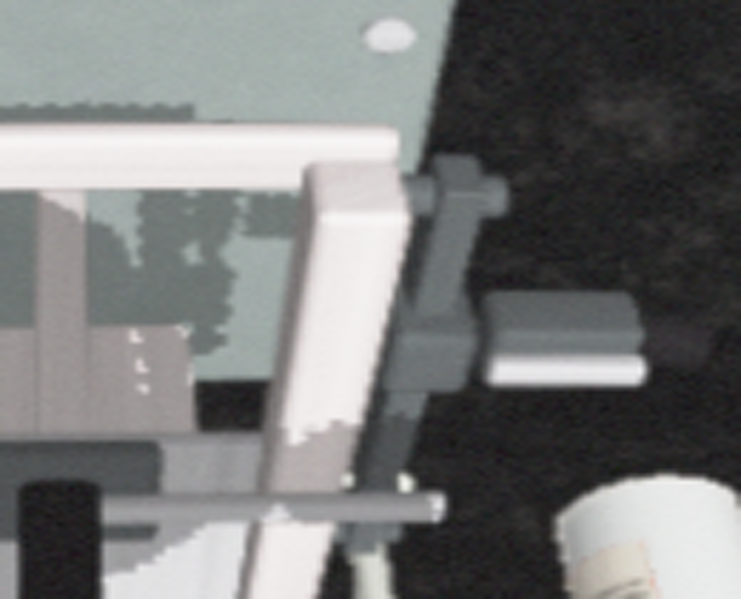

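The last crop shows the index arm end at (435,505) and the pointer's bright steel tongue at (485–645,370), with a dark block behind it.

```bash
cat >> h.py <<'E'
def meas(f):
    im,D=wpts(f)
    def e(y0,y1,x0,x1,zlo):
        q=D[(D[...,2]>zlo)&(D[...,2]<.202)&(D[...,1]>y0)&(D[...,1]<y1)&(D[...,0]>x0)&(D[...,0]<x1)]
        return len(q),np.percentile(q[:,0],[2,98]).round(4) if len(q) else None, np.median(q,0).round(4) if len(q) else None
    return e,D
E
python3 - <<'E'
from h import *
e,D=meas('w7')
print('idx',e(.045,.053,-.1,-.08,.197)); print('tip',e(.058,.074,-.14,-.12,.1950)); 
F=O-.094*ex-.003*ey+.23*k   # fin centre
grasp(F,fin()); print(rot().as_matrix().round(2))
E
```

```text
idx (48, array([-0.091, -0.085]), array([-0.0889,  0.0491,  0.1987]))
tip (98, array([-0.1315, -0.1267]), array([-0.1295,  0.0667,  0.1965]))
shift [-0.214  0.002  0.912] turn [-0.003 -0.002 -0.01 ]
[[-0.77  0.22  0.6 ]
 [ 0.18  0.98 -0.13]
 [-0.61  0.01 -0.79]]
```

```bash
python3 -m handwheel '[{"x":-0.1,"y":0,"z":0.1,"ax":0,"ay":0,"az":-0.01},{"x":-0.2,"y":0,"z":0.3,"ax":0,"ay":0,"az":-0.01},{"x":-0.235,"y":0,"z":0.55,"ax":0,"ay":0,"az":-0.01},{"x":-0.235,"y":0,"z":0.7,"ax":0,"ay":0,"az":-0.01},{"x":-0.235,"y":0,"z":0.75,"ax":0,"ay":0,"az":-0.01}]';python3 -m handwheel '[{"x":0,"y":0,"z":0,"ax":0,"ay":0,"az":0},{"x":0,"y":0,"z":0,"ax":0,"ay":0,"az":0}]'; python3 - <<'E'
from h import *
grasp(O-.091*ex-.003*ey+.23*k,fin())
save('wrist','w8'); e,D=meas('w8')
m=(D[...,2]>.236)&(D[...,2]<.252)&(abs(D[...,0]+.09)<.012)&(abs(D[...,1]+.003)<.012)
q=D[m]; print('fin top',len(q),np.percentile(q,[3,97],axis=0).round(4),observe()['joint_pos'].round(2))
print('idx',e(.045,.053,-.1,-.08,.197)); print('tip',e(.058,.074,-.14,-.12,.1950)); 
E
```

```text
t: 14.42
eef_pos: [0.5453, 0.0996, 0.2298]
orientation: [0.321, 0.1, 0.941, -0.035]
wrist_force: [-1.1, -0.5, -0.1]
finger_gap: 0.0426
finger_force: 0.0
t: 14.58
eef_pos: [0.5444, 0.1013, 0.2313]
orientation: [0.322, 0.098, 0.941, -0.035]
wrist_force: [-0.1, 0.6, -0.6]
finger_gap: 0.0425
finger_force: 0.0
shift [0.    0.005 0.171] turn [-0.003 -0.003 -0.001]
fin top 867 [[-0.0983 -0.0082  0.2366]
 [-0.0838  0.0031  0.2488]] [ 0.58 -0.03 -1.03  2.23  0.8   0.52  0.28]
idx (97, array([-0.0922, -0.0855]), array([-0.0903,  0.0492,  0.1986]))
tip (238, array([-0.1323, -0.1273]), array([-0.1306,  0.0661,  0.1964]))
```

```bash
python3 -m handwheel '[{"x":0,"y":0,"z":0.05,"ax":0,"ay":0,"az":0},{"x":0,"y":0,"z":0.11,"ax":0,"ay":0,"az":0},{"x":0,"y":0,"z":0.165,"ax":0,"ay":0,"az":0},{"x":0,"y":0,"z":0.165,"ax":0,"ay":0,"az":0}]';python3 -m handwheel '[{"x":0,"y":0,"z":0,"ax":0,"ay":0,"az":0},{"x":0,"y":0,"z":0,"ax":0,"ay":0,"az":0},{"x":0,"y":0,"z":0,"ax":0,"ay":0,"az":0},{"x":0,"y":0,"z":0,"ax":0,"ay":0,"az":0},{"x":0,"y":0,"z":0,"ax":0,"ay":0,"az":0}]' 1; python3 - <<'E'
from h import *
print(rot().inv().apply(-ex).round(3),observe()['joint_pos'].round(2),observe()['eef_pos'])
save('wrist','w9'); e,D=meas('w9')
print('idx',e(.045,.053,-.1,-.08,.197)); print('tip',e(.058,.074,-.14,-.12,.1950)); 
E
```

```text
t: 14.97
eef_pos: [0.556, 0.0993, 0.2161]
orientation: [0.323, 0.097, 0.941, -0.036]
wrist_force: [-1.0, 0.2, 0.3]
finger_gap: 0.0425
finger_force: 0.0
t: 15.38
eef_pos: [0.5558, 0.0994, 0.217]
orientation: [0.323, 0.097, 0.941, -0.036]
wrist_force: [-6.8, -1.6, 6.6]
finger_gap: 0.0113
finger_force: 59.0
[ 0.789 -0.002 -0.615] [ 0.57  0.04 -1.04  2.23  0.95  0.54  0.16] [0.55582793 0.09942279 0.21695248]
idx (95, array([-0.0917, -0.0861]), array([-0.0895,  0.049 ,  0.1979]))
tip (247, array([-0.1322, -0.1272]), array([-0.13  ,  0.0655,  0.1959]))
```

Gripped, with index and pointer still visible to the wrist camera and 40.8 mm to go. First pull is 30 mm.

```bash
python3 -m handwheel '[{"x":0.04,"y":0,"z":-0.031,"ax":0,"ay":0,"az":0},{"x":0.08,"y":0,"z":-0.062,"ax":0,"ay":0,"az":0},{"x":0.12,"y":0,"z":-0.094,"ax":0,"ay":0,"az":0},{"x":0.16,"y":0,"z":-0.125,"ax":0,"ay":0,"az":0},{"x":0.2,"y":0,"z":-0.156,"ax":0,"ay":0,"az":0}]';python3 -m handwheel '[{"x":0,"y":0,"z":0,"ax":0,"ay":0,"az":0},{"x":0,"y":0,"z":0,"ax":0,"ay":0,"az":0}]'; python3 - <<'E'
from h import *
print(rot().inv().apply(-ex).round(3),observe()['joint_pos'].round(2),observe()['eef_pos'])
save('wrist','w10'); e,D=meas('w10')
print('idx',e(.045,.053,-.128,-.08,.197)); print('tip',e(.058,.074,-.14,-.12,.1950)); 
E
```

```text
t: 15.85
eef_pos: [0.5277, 0.1054, 0.217]
orientation: [0.324, 0.097, 0.941, -0.034]
wrist_force: [17.8, -1.5, -11.6]
finger_gap: 0.0107
finger_force: 59.5
t: 16.02
eef_pos: [0.5268, 0.1055, 0.217]
orientation: [0.323, 0.097, 0.941, -0.035]
wrist_force: [3.6, -1.6, -1.1]
finger_gap: 0.0111
finger_force: 61.9
[ 0.788 -0.001 -0.615] [ 0.57 -0.05 -1.05  2.28  0.84  0.5   0.2 ] [0.52678209 0.10553972 0.21697695]
idx (95, array([-0.1213, -0.1154]), array([-0.119 ,  0.049 ,  0.1978]))
tip (166, array([-0.1324, -0.1277]), array([-0.1305,  0.0658,  0.1959]))
```

```bash
python3 -m handwheel '[{"x":0.015,"y":0,"z":-0.012,"ax":0,"ay":0,"az":0},{"x":0.03,"y":0,"z":-0.024,"ax":0,"ay":0,"az":0},{"x":0.045,"y":0,"z":-0.036,"ax":0,"ay":0,"az":0},{"x":0.054,"y":0,"z":-0.042,"ax":0,"ay":0,"az":0},{"x":0.054,"y":0,"z":-0.042,"ax":0,"ay":0,"az":0}]';python3 -m handwheel '[{"x":0,"y":0,"z":0,"ax":0,"ay":0,"az":0},{"x":0,"y":0,"z":0,"ax":0,"ay":0,"az":0}]'; python3 - <<'E'
from h import *
print(observe()['eef_pos'])
save('wrist','w11'); e,D=meas('w11')
print('idx',e(.045,.053,-.14,-.08,.1968)); print('tip',e(.058,.074,-.14,-.12,.1950));print('idx',e(.030,.044,-.14,-.08,.1968))
E
```

```text
t: 16.48
eef_pos: [0.5193, 0.1071, 0.217]
orientation: [0.324, 0.097, 0.941, -0.035]
wrist_force: [11.1, -1.2, -6.4]
finger_gap: 0.0111
finger_force: 60.7
t: 16.65
eef_pos: [0.5193, 0.1072, 0.217]
orientation: [0.323, 0.097, 0.941, -0.035]
wrist_force: [11.0, -1.1, -5.7]
finger_gap: 0.0113
finger_force: 60.8
[0.51930795 0.10715277 0.21700186]
idx (110, array([-0.1295, -0.1237]), array([-0.1272,  0.0491,  0.1978]))
tip (175, array([-0.1326, -0.1269]), array([-0.1303,  0.0664,  0.1958]))
idx (186, array([-0.1293, -0.1234]), array([-0.127 ,  0.0371,  0.1978]))
```

```bash
python3 -m handwheel '[{"x":0.006,"y":0,"z":-0.005,"ax":0,"ay":0,"az":0},{"x":0.012,"y":0,"z":-0.009,"ax":0,"ay":0,"az":0},{"x":0.016,"y":0,"z":-0.0125,"ax":0,"ay":0,"az":0},{"x":0.016,"y":0,"z":-0.0125,"ax":0,"ay":0,"az":0}]'; python3 - <<'E'
from h import *
print(observe()['eef_pos'])
for n in range(3):
    f=f'w12{n}'; save('wrist',f); e,D=meas(f)
    print('idx',e(.045,.053,-.14,-.08,.1968),e(.030,.040,-.14,-.08,.1968),e(.005,.020,-.14,-.08,.1968)); print('tip',e(.058,.074,-.14,-.12,.1950))
E
```

```text
t: 17.03
eef_pos: [0.5171, 0.1076, 0.217]
orientation: [0.324, 0.097, 0.941, -0.035]
wrist_force: [11.9, -2.0, -7.7]
finger_gap: 0.011
finger_force: 60.3
[0.51705196 0.10761896 0.21699678]
idx (106, array([-0.132 , -0.1256]), array([-0.1293,  0.0491,  0.1978])) (132, array([-0.1315, -0.1257]), array([-0.1291,  0.0347,  0.1978])) (231, array([-0.1313, -0.1251]), array([-0.1292,  0.0125,  0.198 ]))
tip (163, array([-0.1323, -0.1271]), array([-0.1302,  0.0655,  0.1959]))
idx (106, array([-0.1315, -0.1254]), array([-0.129 ,  0.049 ,  0.1978])) (133, array([-0.1315, -0.1253]), array([-0.1294,  0.035 ,  0.1977])) (232, array([-0.1312, -0.1254]), array([-0.1291,  0.0121,  0.198 ]))
tip (161, array([-0.1323, -0.1272]), array([-0.1303,  0.0659,  0.1959]))
idx (104, array([-0.1316, -0.1257]), array([-0.1289,  0.049 ,  0.1978])) (132, array([-0.1315, -0.1257]), array([-0.1289,  0.0351,  0.1977])) (231, array([-0.1313, -0.1252]), array([-0.1293,  0.0125,  0.198 ]))
tip (168, array([-0.1323, -0.127 ]), array([-0.1302,  0.0657,  0.1959]))
```

```bash
python3 - <<'E'
from h import *
f='w122'; e,D=meas(f); T=np.load('pics/w122.npz')['pose']; c=T[:3,3]-O; c=np.array([c@ex,c@ey,c[2]]); print('cam',c)
E=c+(D-c)*((.198-c[2])/(D[...,2]-c[2]))[...,None]
for n,y0,y1,zl in(('idx',.045,.053,.1968),('tip',.058,.074,.195)):
    m=(D[...,2]>zl)&(D[...,2]<.202)&(D[...,1]>y0)&(D[...,1]<y1)&(D[...,0]>-.14)&(D[...,0]<-.12)
    print(n,np.percentile(E[m][:,0],[2,98]),np.percentile(D[m][:,2],[5,50,95]))
    v,u=np.where(m); print(u.min(),u.max(),v.min(),v.max())
E
```

```text
cam [-0.26717659 -0.00300348  0.28242753]
idx [-0.13291712 -0.12608326] [0.19702453 0.19780281 0.19844413]
373 388 227 234
tip [-0.13657827 -0.13068913] [0.19520547 0.19587097 0.19653489]
396 425 223 229
```

```bash
python3 - <<'E'
from h import *
for f in('w7','w8','w9','w10','w122'):
    e,D=meas(f); T=np.load(f'pics/{f}.npz')['pose']; c=T[:3,3]-O; c=np.array([c@ex,c@ey,c[2]])
    E=c+(D-c)*((.198-c[2])/(D[...,2]-c[2]))[...,None]; r=[]
    for y0,y1,zl,x0,x1 in((.045,.053,.1968,-.135,-.08),(.058,.074,.195,-.14,-.12)):
        m=(D[...,2]>zl)&(D[...,2]<.202)&(D[...,1]>y0)&(D[...,1]<y1)&(D[...,0]>x0)&(D[...,0]<x1)
        r+=[np.percentile(E[m][:,0],[2,98]).mean(),np.percentile(D[m][:,0],[2,98]).mean()]
    print(f,'cam',c.round(3),'ray diff',round((r[0]-r[2])*1e3,2),'depth diff',round((r[1]-r[3])*1e3,2))
E
```

```text
w7 cam [-0.317 -0.001  0.351] ray diff 43.09 depth diff 41.06
w8 cam [-0.239 -0.003  0.298] ray diff 43.19 depth diff 41.01
w9 cam [-0.228 -0.003  0.282] ray diff 42.01 depth diff 40.71
w10 cam [-0.257 -0.003  0.282] ray diff 14.19 depth diff 11.6
w122 cam [-0.267 -0.003  0.282] ray diff 4.13 depth diff 0.97
```

```bash
python3 -m handwheel '[{"x":0.003,"y":0,"z":-0.0025,"ax":0,"ay":0,"az":0},{"x":0.006,"y":0,"z":-0.0047,"ax":0,"ay":0,"az":0},{"x":0.006,"y":0,"z":-0.0047,"ax":0,"ay":0,"az":0}]'; python3 - <<'E'
from h import *
print(observe()['eef_pos'])
for n in range(3):
    f=f'w13{n}'; save('wrist',f); e,D=meas(f)
    print('idx',e(.045,.053,-.14,-.08,.1968),'tip',e(.058,.074,-.14,-.12,.1950))
E
```

```text
t: 17.43
eef_pos: [0.5162, 0.1078, 0.217]
orientation: [0.324, 0.097, 0.941, -0.035]
wrist_force: [13.4, -1.9, -8.9]
finger_gap: 0.011
finger_force: 60.2
[0.51623836 0.10779954 0.21703373]
idx (102, array([-0.1324, -0.1265]), array([-0.1298,  0.0491,  0.1979])) tip (168, array([-0.1323, -0.1269]), array([-0.1301,  0.0662,  0.1959]))
idx (102, array([-0.1326, -0.1262]), array([-0.1301,  0.0492,  0.1978])) tip (168, array([-0.1323, -0.1268]), array([-0.1301,  0.0659,  0.1959]))
idx (110, array([-0.1325, -0.1264]), array([-0.1301,  0.0491,  0.1978])) tip (166, array([-0.1324, -0.1269]), array([-0.1301,  0.0662,  0.196 ]))
```

Level to within about 0.2 mm. I'll relieve the tension, open, and back out along the tool axis.

```bash
python3 -m handwheel '[{"x":-0.005,"y":0,"z":0.004,"ax":0,"ay":0,"az":0},{"x":-0.005,"y":0,"z":0.004,"ax":0,"ay":0,"az":0}]';python3 -m handwheel '[{"x":0,"y":0,"z":0,"ax":0,"ay":0,"az":0},{"x":0,"y":0,"z":0,"ax":0,"ay":0,"az":0},{"x":0,"y":0,"z":0,"ax":0,"ay":0,"az":0},{"x":0,"y":0,"z":0,"ax":0,"ay":0,"az":0}]' 0;python3 -m handwheel '[{"x":0,"y":0,"z":-0.08,"ax":0,"ay":0,"az":0},{"x":0,"y":0,"z":-0.2,"ax":0,"ay":0,"az":0},{"x":0,"y":0,"z":-0.35,"ax":0,"ay":0,"az":0},{"x":0,"y":0,"z":-0.45,"ax":0,"ay":0,"az":0},{"x":0,"y":0,"z":-0.5,"ax":0,"ay":0,"az":0}]'; python3 - <<'E'
from h import *
s=observe(); print(s['joint_pos'].round(2),s['wrist_force'].round(1))
for n in range(2):
    f=f'w14{n}'; save('wrist',f); e,D=meas(f)
    print('idx',e(.045,.053,-.14,-.08,.1968),'tip',e(.058,.074,-.14,-.12,.1950))
    m=(D[...,2]>.236)&(D[...,2]<.252)&(D[...,0]<-.11)&(D[...,0]>-.17)&(abs(D[...,1]+.003)<.012);q=D[m];print('fin',len(q),np.percentile(q,[2,98],axis=0).round(4).tolist())
E
```

```text
t: 17.75
eef_pos: [0.5162, 0.1077, 0.2169]
orientation: [0.323, 0.097, 0.941, -0.036]
wrist_force: [4.1, -2.3, -0.4]
finger_gap: 0.0109
finger_force: 62.1
t: 18.08
eef_pos: [0.5148, 0.1084, 0.2156]
orientation: [0.322, 0.096, 0.941, -0.036]
wrist_force: [-0.3, -0.0, -0.2]
finger_gap: 0.0427
finger_force: 0.0
t: 18.5
eef_pos: [0.479, 0.1167, 0.2647]
orientation: [0.323, 0.096, 0.941, -0.035]
wrist_force: [0.0, 0.5, -0.9]
finger_gap: 0.0429
finger_force: 0.0
[ 0.39 -0.29 -0.88  2.3   0.4   0.55  0.56] [ 0.   0.5 -0.9]
idx (73, array([-0.1326, -0.1262]), array([-0.1302,  0.0491,  0.1983])) tip (118, array([-0.1324, -0.127 ]), array([-0.1303,  0.0661,  0.1962]))
fin 566 [[-0.1382, -0.0086, 0.2363], [-0.1229, 0.0027, 0.2487]]
idx (49, array([-0.1323, -0.1266]), array([-0.1292,  0.0485,  0.1972])) tip (58, array([-0.1323, -0.1281]), array([-0.1298,  0.0658,  0.1953]))
fin 535 [[-0.1382, -0.0088, 0.2363], [-0.1229, 0.0025, 0.2475]]
```

```bash
python3 - <<'E'
from h import *
save('scene','s15')
for n,(u,v,z0,z1) in dict(A=(.505,-.178,.086,.1),B=(.604,-.062,.097,.112),flask=(.692,-.266,.05,.11),dish=(.467,.345,.009,.02)).items():
    for f in('s0','s15'):
        P=pts(f)[1]; m=(P[...,2]>z0)&(P[...,2]<z1)&(np.hypot(P[...,0]-u,P[...,1]-v)<.045); q=P[m]
        if len(q): print(n,f,len(q),((q.min(0)+q.max(0))/2).round(4))
workorder.job_done()
E
```

```text
A s0 161 [ 0.5052 -0.1765  0.0928]
A s15 162 [ 0.5027 -0.1784  0.0928]
B s15 177 [ 0.6041 -0.0619  0.1042]
flask s0 103 [ 0.705  -0.2555  0.0743]
flask s15 107 [ 0.7038 -0.2541  0.0758]
dish s0 316 [0.4649 0.3459 0.0144]
dish s15 309 [0.4649 0.3463 0.0142]
the job is handed in; nothing more can be done
```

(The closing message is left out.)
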